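# Brush out the sander's dust cup and hold its tensioner back

### The job

Get the bench sander ready for a new belt: take the long brush from its stand, brush out the sander's dust cup with two strokes (bristles down to the bottom, well up, and down to the bottom again), and stand the brush back in its stand. Then push the sprung tensioner arm back by its post, past its ratchet click and on until it is at or nearly at its stop, and finish while still holding it there with the fingers (do not let it settle back on the pawl); leave the other things on the bench where they are.

Things in the scene. Friction and masses are not known exactly. Their poses are not given: they have to be found in the camera images.
- sander: Green bench sander, fixed, on either side of the bench, turned up to 0.35 rad. Origin mid-underside, z up. Base pan 200 (x) x 280 (y) mm; deck top 50 mm above the bench, L-shaped: the notch at its -x -y corner holds the dust cup. Dark motor along the +x edge (90 mm high); black drive roller (56 mm across, top 106 mm above the bench) at x +50, y -88 mm.
- cup_floor (a point): Centre of the inner floor of the dust cup, an open-topped round aluminium cup fixed in the sander's notch: inside radius 31 mm at the floor and 35 mm at the rim, wall 3 mm, 95 mm deep inside; floor 13 mm above the bench. z up.
- cup_rim (a point): Centre of the dust cup's open mouth, 108 mm above the bench.
- brush_grip (a point): Middle of the brush's dark wooden handle (round, 21 mm thick, 70 mm long). The brush is 185 mm long, about 120 g, and stands upright in its stand with the handle on top; this point is 150 mm above the bristle end, and 160 mm above the bench while it stands there. z along the brush, bristles to handle.
- brush_tip (a point): Middle of the brush's bristle end (its lower end), 150 mm below brush_grip along the brush. The stiff bristle head is a cylinder 32 mm across and 70 mm long, then comes a 9 mm steel rod 45 mm long, then the handle.
- stand: Brush stand: a square wooden box 66 x 66 x 70 mm high, open on top, fixed to the bench, with a square well 46 x 46 mm that is 60 mm deep; the brush stands loosely in it. Origin at the middle of the underside.
- stand_floor (a point): Middle of the floor of the stand's well, 10 mm above the bench.
- tensioner (a joint): Angle of the steel tensioner arm lying on the sander's deck. 0: out at rest, pressed by its spring; grows as it is pushed back, anticlockwise from above (post moves to the sander's -y side). Spring force at the post 4 N at 0, 8.5 N at the stop, 1 to 2 N more at the click. Clicks at about 0.43 and, let go, stays caught there. Stop at 0.62. Held back means above 0.50 rad.
- post (a point): Upright round steel post at the end of the tensioner arm, to push or pinch: 16 mm thick, this point on its axis 118 mm above the bench, 19 mm below its top; free all round from 94 to 137 mm above the bench. At joint 0 at x -72, y +101 mm in the sander's frame, at the stop at x -75, y +19 mm.
- pivot (a point): Point on the arm's upright pivot axis, 118 mm above the bench (the pivot itself ends at 91 mm); x +55, y +55 mm in the sander's frame. The post circles it at 135 mm; the arm also carries an aluminium idler roller (40 mm across, top 93 mm above the bench) 78 mm from it.
- pawl (a joint): Slide of the sprung pawl, a small steel slider on the deck behind the pivot; moves by itself. 0: home; it is lifted about 8 mm by the arm's tooth and drops back to 0 with the click.
- jar: Glass jar with steel lid, 56 mm across, 75 mm high, behind the stand; a bystander, to be left alone. Origin at the middle of its underside.
- cork_block: Cork sanding block 50 x 75 x 35 mm, in front of the stand; a bystander, to be left alone. Origin at the middle of its underside.
- glue: White glue bottle, 48 mm across, 125 mm high, beside the sander; a bystander, to be left alone. Origin at the middle of its underside.
- hammer: Hammer lying on the left of the bench; a bystander, to be left alone. Origin at the middle of its underside.
- screwdriver: Screwdriver lying on the right of the bench; a bystander, to be left alone. Origin at the middle of its underside.
- mug: White mug, 76 mm across, 90 mm high, in front on the right; a bystander, to be left alone. Origin at the middle of its underside.
- wrench: Wrench lying on the right of the bench; a bystander, to be left alone. Origin at the middle of its underside.
Not all that is in view belongs to the job. There is more than one size of the stand; the job needs the smaller.

How it is judged:
On the way, in this order (a step that is already met when the one before it is completed fails the run):
1. the brush's bristles reach the bottom of the dust cup (horizontal distance between brush_tip and cup_floor below 0.03 m and z of brush_tip in the frame of cup_floor below 0.02 m and angle between brush_tip's own z axis and vertical below 0.5 rad), for 0.05 s.
2. the brush is drawn well up inside the cup (horizontal distance between brush_tip and cup_floor below 0.03 m and z of brush_tip in the frame of cup_floor above 0.045 m), for 0.05 s.
3. the bristles reach the bottom of the cup a second time (all of step 1), for 0.05 s.
4. the brush stands back in its stand, let go (horizontal distance between brush_tip and stand_floor below 0.02 m and z of brush_tip in the frame of stand_floor below 0.015 m and angle between brush_tip's own z axis and vertical below 0.3 rad and contact force between the fingers and brush below 0.1 N), for 0.2 s.
5. the tensioner arm is held back past its click (value of joint tensioner above 0.5 rad and value of joint pawl below 0.003 m and contact force between the fingers and tensioner above 1.5 N), for 0.2 s.
At the end, for the whole second after the job is handed in: Fingers hold the tensioner arm still above 0.50 rad (contact over 1.5 N), beyond the 0.43 rad where the pawl catches; pawl home (under 3 mm); the brush stands untouched in its stand, end within 20 mm of the well's middle and 15 mm of its floor, tilt under 0.3 rad (all of step 4 and all of step 5 and velocity of joint tensioner between -0.1 and 0.1 rad/s and contact force between the arm and brush below 0.1 N and contact force between brush and tensioner below 0.1 N); the arm keeps its last pose, push and grip.
It fails at once if another thing on the bench is shifted by more than 4 cm (distance of any of jar, cork_block, glue, hammer, screwdriver, mug, wrench from where it was at the start of the episode above 0.04 m).
It also fails if it takes over 67 s, if anything falls off the work surface, if the arm or the gripper's body presses on something with over 40 N, if the wrist force passes 120 N, or if a joint passes its speed limit or range.

### The arm

A 7-joint arm with a two-finger parallel gripper is mounted at the origin on the work surface. World frame = base frame: x ahead of the robot, y to its left, z up, the work surface at z = 0. Lengths are in m, angles in rad, forces in N, time in s.
With the tool pointing down it reaches from about 0.4 to 0.85 m from the base axis. Payload 10.4 kg.
Tool frame: the origin (TCP) lies midway between the tips of the shut fingers; the grasp point (between the pads) lies 19 mm behind it; z points along the fingers, y is the line along which they close (so a half turn about z gives the same grasp; the last joint's range is limited). The gripper opens to 87 mm and grips with 3 to 60 N. Pads are 19 mm wide; open, the fingers measure 117 mm over their backs; the gripper's body (75 mm by 190 mm) begins 51 mm behind the grasp point.
Start: joints at [-1.213, 0.332, -0.065, 1.46, 0.022, 1.35, -0.088], TCP at [0.232, 0.58, 0.223] pointing down, gripper open.
Joint ranges: [-2.6, 2.6], [-0.5, 2.12], [-1.47, 1.34], [0.16, 2.42], [-1.27, 4.41], [0.06, 2.06], [-2.6, 2.6]. Speed limits (rad/s): [2.22, 2.22, 2.79, 2.79, 3.14, 3.14, 3.14].

### API

Orientations are given as a unit quaternion [w, x, y, z].
In Python, from workcell import telemetry, viewer, job_done gives the robot as it stands.
- The arm moves only by the tool play_rows, never from a script. Its argument "motion" is a list that holds one entry, the list of rows, each a list of 5 numbers: the gripper's target within -1 to 1 (fully open at 1, half-way at 0, shut at -1), then the shift along the world's x, y, z in mm, then the turn about the world's z in degrees. In form: [[[claw, tx, ty, tz, roll], ...]]. A call has 1 to 20 rows; each row is the pose to reach, as a shift and turn from the pose commanded when the call began; what a row does not reach only later rows make up. A row lasts 1/8 s, in which the tool goes at most 62.5 mm and 10.7 degrees, less where a joint would pass 70% of its speed; a pose out of reach is approached as far as the arm can. A call with a gripper value outside its range is refused whole. The fingers move at their own pace and stop on an object; "newtons" is the grip in N (left out, the last holds). Time passes only in rows, so rows that repeat a pose let the fingers close. It gives the time, the measured TCP pose, the force, the opening and the grip force at its end, in the units of the state.
- telemetry.state(): the state, without advancing time (a new reading comes with each control period).
- viewer.camera(name): name is "scene" or "top"; returns a dict with "color" (400x640x3 uint8, blue, green, red), "intrinsics" (3x3 intrinsics, pixels), "extrinsics" (4x4, takes a point from world to camera coordinates). Camera axes: x right, y up, looking along -z (the intrinsics and any distortion apply to the point x, -y, -z); pixel columns grow to the right and rows downward; lengths in m; the calibration is good to about 2 mm. A picture is of the moment at which its call begins. There is no depth.
- job_done(): hands the job in; it is judged then, once.
The state is a dict: "time": time; "q": joint angles; "joint_vel": joint speeds; "joint_torque": joint torques, N m; "position": TCP position; "tcp_rot": TCP orientation; "contact_force": force on the tool from outside, world axes, zero at the start; "moment": the same for the moment, N m; "opening": finger opening in m; "gripper_force": force on a finger pad.
Only numpy, scipy, OpenCV 4.12 (cv2) and the standard library are available. Lean on these libraries where they do the work, as an engineer would, in place of code of your own. Each camera call takes 0.05 s, during which the arm holds its last target. There are 200 camera calls.

## Working session

There is one attempt and no reset: what is moved stays moved. The work goes in short steps, Python scripts to look and compute and a tool call to move; the robot and the scene stay as the last step left them, time stands still between calls to the robot, and variables do not carry over. Pictures are saved under pics/ and viewed, at most 10 in all, crops included, and the job is handed in when it is done.

Besides the shell and the picture viewer there is one more tool, called by a JSON object that holds its "method" and its "body", one argument or row to a line. play_rows: Moves the arm, as the interface text tells. Its arguments: {"type":"object","properties":{"motion":{"type":"array","items":{"type":"array","items":{"type":"array","items":{"type":"number"}}}},"newtons":{"type":"number"}},"required":["motion"]}

```bash
mkdir -p pics
cat > h.py <<'E'
import numpy as np, cv2
from workcell import telemetry, viewer, job_done
def shot(n):
    c=viewer.camera(n); return c["color"],np.array(c["intrinsics"]),np.array(c["extrinsics"])
def ray(K,E,u,v):
    d=np.linalg.inv(K)@[u,v,1]; d=np.array([d[0],-d[1],-d[2]]); R=E[:3,:3]
    return -R.T@E[:3,3], R.T@d/np.linalg.norm(d)
def onz(K,E,u,v,z):
    o,d=ray(K,E,u,v); return o+d*(z-o[2])/d[2]
def proj(K,E,p):
    q=E[:3,:3]@np.array(p)+E[:3,3]; q=K@[q[0],-q[1],-q[2]]; return q[:2]/q[2]
def tri(a,b):
    (o,d),(p,e)=a,b; A=np.stack([d,-e],1); s=np.linalg.lstsq(A,p-o,rcond=None)[0]
    x,y=o+d*s[0],p+e*s[1]; return (x+y)/2,np.linalg.norm(x-y)
E
python3 - <<'E'
from h import *
for n in("scene","top"):
    i,K,E=shot(n); cv2.imwrite(f"pics/{n}0.png",i); np.savez(n+"0.npz",i=i,K=K,E=E); print(n,K.tolist(),(-E[:3,:3].T@E[:3,3]).round(3))
print(telemetry.state())
E
```

```text
scene [[412.8517958401856, 0.0, 318.70791717481666], [0.0, 412.8517958401856, 197.37352331023942], [0.0, 0.0, 1.0]] [ 1.53  -0.516  0.927]
top [[404.32228952173693, 0.0, 318.35650246835297], [0.0, 404.32228952173693, 201.86439586987296], [0.0, 0.0, 1.0]] [0.318 0.011 1.276]
{'time': 0.1, 'q': array([-1.21263582,  0.33280986, -0.06466979,  1.46081675,  0.02158811,
        1.34989224, -0.08852569]), 'joint_vel': array([-0.00058648, -0.00080909,  0.00032917, -0.00185717,  0.00042004,
        0.00022931,  0.00119125]), 'joint_torque': array([ 2.15450666e-03, -6.24542141e+01,  2.51949270e-02, -3.90717459e+01,
       -6.13432657e-02,  3.66753596e-02,  9.49100058e-05]), 'position': array([0.23216066, 0.57993016, 0.22185205]), 'tcp_rot': array([-9.08416087e-05,  1.89251160e-01,  9.81928521e-01, -6.09043933e-04]), 'contact_force': array([ 0.40857866, -0.09713987,  0.30872106]), 'moment': array([0.01434979, 0.00776692, 0.0244046 ]), 'gripper_force': 0.0, 'opening': 0.0866631892837816}
```

View pics/scene0.png

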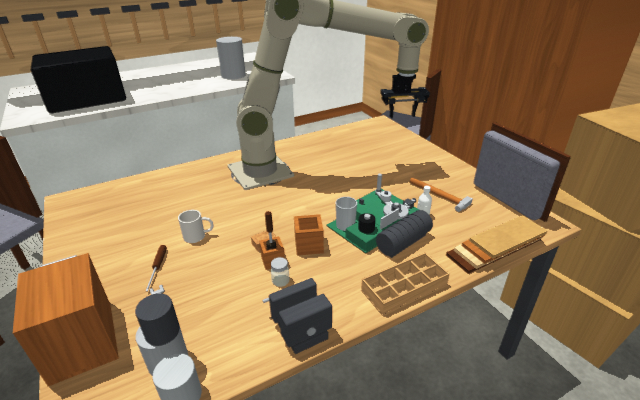

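View pics/top0.png

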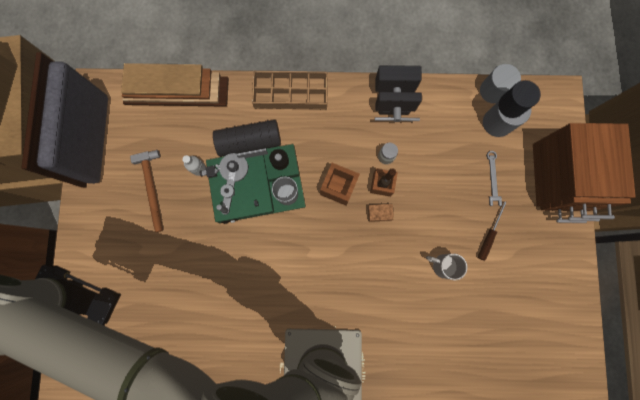

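Run:
```python
import cv2,numpy as np
a=cv2.imread("pics/top0.png")[110:230,180:410]; b=cv2.imread("pics/scene0.png")[160:290,240:450]
a=cv2.resize(a,(782,408),interpolation=cv2.INTER_CUBIC)
cv2.imwrite("pics/ct.png",a); cv2.imwrite("pics/cs.png",cv2.resize(b,(798,494),interpolation=cv2.INTER_CUBIC))
```

```text
(no output)
```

View pics/ct.png

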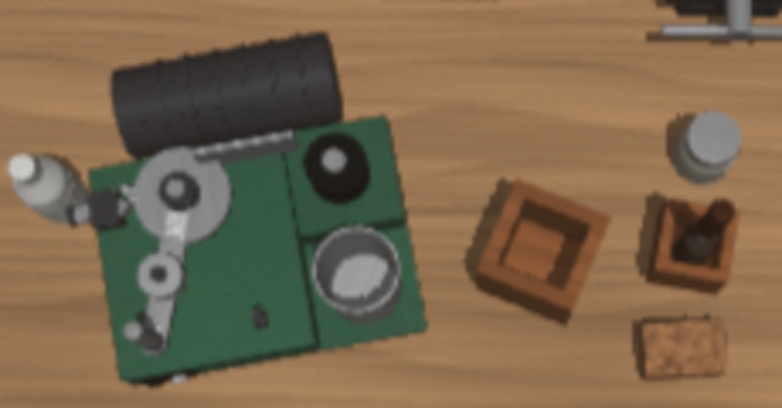

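View pics/cs.png

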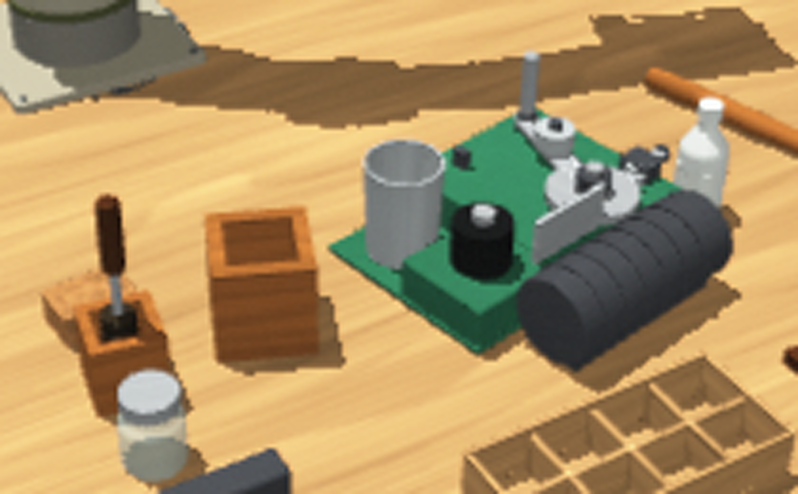

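```bash
cat > m.py <<'E'
from h import *
T=np.load("top0.npz");S=np.load("scene0.npz")
t=lambda u,v:ray(T["K"],T["E"],180+u/3.4,110+v/3.4)
s=lambda u,v:ray(S["K"],S["E"],240+u/3.8,160+v/3.8)
P={}
for n,a,b in [("cup rim",(357,271),(404,163)),("handle top",(721,207),(107,200)),("post top",(132,330),(531,57)),
 ("roller hub",(333,160),(484,213)),("pivot top",(179,188),(594,169)),
 ("st c1",(660,198),(78,307)),("st c2",(738,208),None),("jar lid",(714,138),(151,392)),("glue top",(22,167),(711,105)),
 ("idler",(158,272),(555,125)),("rod low",(697,243),(118,318))]:
    if b: p,e=tri(t(*a),s(*b)); P[n]=p; print(n,p.round(4),round(e,4))
d=P["pivot top"][:2]-P["roller hub"][:2]; yaw=np.arctan2(d[1],d[0])-np.arctan2(143,5)
print("yaw",yaw,np.linalg.norm(d)); d=P["post top"][:2]-P["pivot top"][:2]
print(np.linalg.norm(d),np.arctan2(d[1],d[0])-np.arctan2(46,-127))
# stand: mask of reddish wood in both
for n,D,box in(("top",T,(366,164,404,200)),("scene",S,(258,225,290,275))):
    x0,y0,x1,y1=box; hsv=cv2.cvtColor(D["i"],cv2.COLOR_BGR2HSV)[y0:y1,x0:x1]
    print(n,hsv[hsv.shape[0]//2,::4].tolist())
for n,a in[("TL",(657,197)),("TR",(738,207)),("BR",(722,291)),("BL",(650,277))]:
    o,d=t(*a); print(n,(o+d*(.07-o[2])/d[2]).round(4))
E
python3 m.py
```

```text
cup rim [0.5274 0.121  0.1028] 0.0044
handle top [ 0.5675 -0.1802  0.1945] 0.0008
post top [0.468  0.3047 0.1313] 0.001
roller hub [0.6259 0.1442 0.1011] 0.0022
pivot top [0.6025 0.2827 0.0862] 0.0039
st c1 [ 0.5842 -0.1797  0.0998] 0.0752
jar lid [ 0.6604 -0.1944  0.0707] 0.005
glue top [0.6102 0.4109 0.1208] 0.0024
idler [0.5256 0.2959 0.0872] 0.001
rod low [ 0.5633 -0.1801  0.0691] 0.002
yaw 0.20267252978561756 0.1403945889736976
0.1363068910892927 0.18488555671136275
top [[15, 116, 162], [14, 123, 87], [12, 155, 135], [12, 133, 48], [14, 95, 51], [14, 82, 59], [13, 120, 51], [12, 155, 132], [15, 116, 169], [15, 115, 169]]
scene [[14, 150, 131], [13, 184, 154], [13, 182, 147], [14, 182, 211], [14, 181, 204], [12, 182, 125], [12, 182, 115], [18, 124, 234]]
TL [ 0.6042 -0.1453  0.07  ]
TR [ 0.5963 -0.2178  0.07  ]
BR [ 0.5197 -0.2028  0.07  ]
BL [ 0.5313 -0.1389  0.07  ]
```

The two candidate stands in the top view are the empty larger box at (340,182) and the smaller box at (384,181). The smaller one holds the brush and has the jar behind it and the cork in front, so it fits the description, and the crop confirms it. The crops also show the sander's cup at top (285,190), the post top at (219,207), and the motor on the far side, which is +x. Measured heights agree with the text within about 5 mm.

{"method": "play_rows", "body": {
  "motion": [
    [[1,100,-200,80,0],[1,334,-760,88,0],[1,334,-760,88,0],[1,334,-760,88,0],[1,334,-760,88,0],[1,334,-760,88,0],[1,334,-760,88,0],[1,334,-760,88,0],[1,334,-760,88,0],[1,334,-760,88,0],[1,334,-760,88,0],[1,334,-760,88,0],[1,334,-760,88,0],[1,334,-760,88,0],[1,334,-760,88,0],[1,334,-760,88,0],[1,334,-760,88,0],[1,334,-760,88,0]]
  ]
}}

```text
time: 2.35
position: [0.5663, -0.1788, 0.3108]
tcp_rot: [0.0, 0.189, 0.982, 0.0]
contact_force: [-0.1, 0.8, -0.8]
opening: 0.0871
gripper_force: 0.0
```

Run:
```python
from h import *
y=.19;R=np.array([[np.cos(y),-np.sin(y)],[np.sin(y),np.cos(y)]])
r,p,po=np.array([.6259,.1442]),np.array([.6025,.2827]),np.array([.468,.3047])
for s,q in(((50,-88),r),((55,55),p),((-72,101),po)): print(q-R@(np.array(s)/1000))
o=np.mean([q-R@(np.array(s)/1000) for s,q in(((50,-88),r),((55,55),p),((-72,101),po))],0)
print("cup in sander",R.T@(np.array([.5274,.121])-o), "post",o+R@[-.072,.101],"piv",o+R@[.055,.055],"stop",o+R@[-.075,.019])
i,K,E=shot("scene"); cv2.imwrite("pics/s1.png",cv2.resize(i[100:330,180:460],(780,640))[:600])
```

```text
[0.56018021 0.22117343]
[0.55887701 0.21830253]
[0.55777905 0.21911541]
cup in sander [-0.04958609 -0.09079969] post [0.46916637 0.30511504] piv [0.60256842 0.28392793] stop [0.48170679 0.22402412]
```

View pics/s1.png

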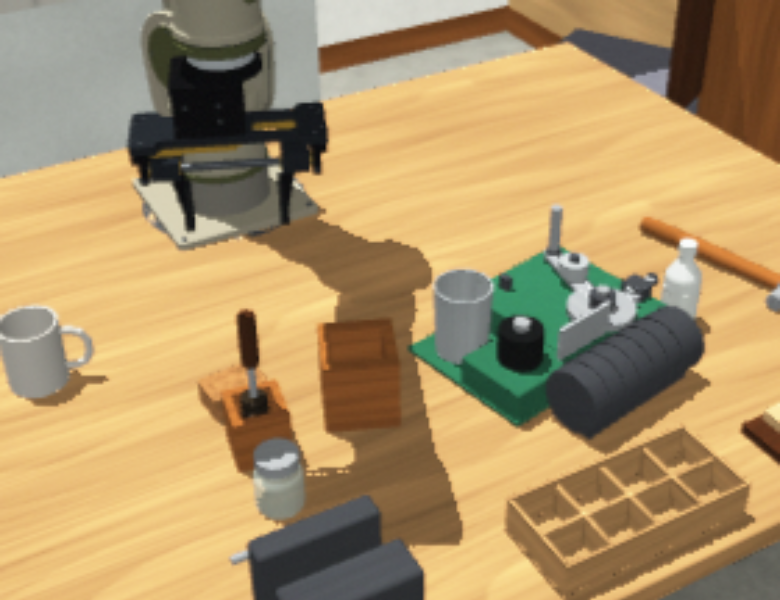

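The scene view shows the open fingers straddling above the handle top, which is at crop pixel (247,315). Next I descend and grasp.

{"method": "play_rows", "body": {
  "motion": [
    [[1,0,0,-60,0],[1,0,0,-120,0],[1,0,0,-150,0],[1,0,0,-166,0],[1,0,0,-166,0],[-0.4,0,0,-166,0],[-0.8,0,0,-166,0],[-1,0,0,-166,0],[-1,0,0,-166,0],[-1,0,0,-166,0],[-1,0,0,-166,0],[-1,0,0,-166,0]]
  ],
  "newtons": 25
}}

```text
time: 3.9
position: [0.5663, -0.1797, 0.1446]
tcp_rot: [-0.0, 0.189, 0.982, 0.0]
contact_force: [0.5, -0.2, 0.9]
opening: 0.025
gripper_force: 0.0
```

Run:
```python
from h import *
i,K,E=shot("top"); j,_,_=shot("scene")
a=cv2.resize(i[120:220,320:440],(480,400)); b=cv2.resize(j[150:290,210:330],(343,400))[:, :320]
cv2.imwrite("pics/g1.png",np.hstack([a,b])); print(telemetry.state()["position"])
```

```text
[ 0.56619494 -0.1797336   0.14447521]
```

View pics/g1.png

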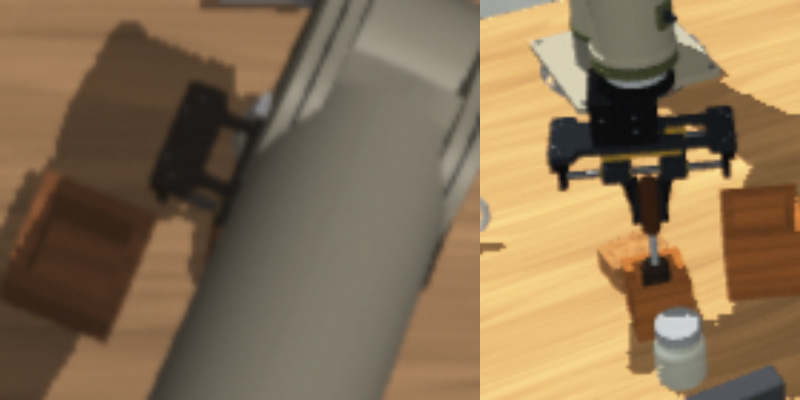

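The handle is between the fingers, which are still closing (25 mm open, handle is 21 mm). I finish closing, then lift.

{"method": "play_rows", "body": {
  "motion": [
    [[-1,0,0,0,0],[-1,0,0,0,0],[-1,0,0,0,0],[-1,0,0,0,0],[-1,0,0,0,0]]
  ],
  "newtons": 25
}}

```text
time: 4.62
position: [0.5663, -0.1797, 0.1445]
tcp_rot: [-0.0, 0.189, 0.982, 0.0]
contact_force: [-0.0, -0.2, -1.0]
opening: 0.0205
gripper_force: 25.0
```

{"method": "play_rows", "body": {
  "motion": [
    [[-1,0,0,30,0],[-1,0,0,70,0],[-1,0,0,120,0],[-1,0,0,155,0],[-1,0,0,155,0],[-1,-13,100,155,0],[-1,-26,200,155,0],[-1,-39,300,155,0],[-1,-39,300,155,0],[-1,-39,300,155,0],[-1,-39,300,155,0],[-1,-39,300,155,0],[-1,-39,300,155,0]]
  ]
}}

```text
time: 6.25
position: [0.5275, 0.1185, 0.2993]
tcp_rot: [-0.0, 0.19, 0.982, -0.0]
contact_force: [0.3, 0.4, -1.7]
opening: 0.0201
gripper_force: 25.0
```

Run:
```python
from h import *
i,K,E=shot("top"); j,K2,E2=shot("scene")
a=cv2.resize(i[130:230,220:340],(480,400)); b=cv2.resize(j[120:260,280:400],(343,400))[:, :320]
cv2.imwrite("pics/c1.png",np.hstack([a,b])); s=telemetry.state();print(s["position"],s["gripper_force"],s["opening"])
x,y,z=s["position"]
for h in(z-.131,z-.131+.07,.108): 
  p=proj(K2,E2,(x,y,h)); print(h,p,"crop",480+(p[0]-280)*343/120,(p[1]-120)*400/140)
```

```text
[0.52748653 0.11893855 0.29948223] 24.993093903176486 0.02058158913992328
0.16848223289711983 [345.65237277 187.32653516] crop 667.6563655105267 192.361529037838
0.23848223289711984 [346.1633059  169.49455125] crop 669.1167827062974 141.41300357176428
0.108 [345.2333048  201.95234989] crop 666.4585295640446 234.14957111257146
```

View pics/c1.png

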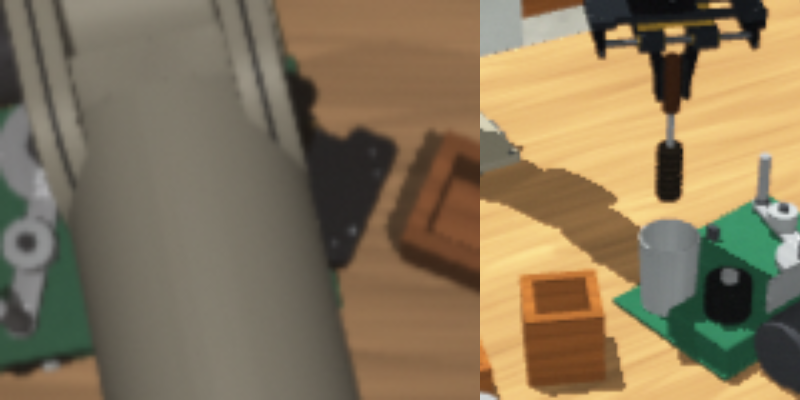

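The bristle end at crop (669,200) hangs centred over the cup mouth at crop (668,237), with the tip at about 0.165 m. Next come the two strokes.

{"method": "play_rows", "body": {
  "motion": [
    [[-1,0,2,-40,0],[-1,0,2,-80,0],[-1,0,2,-110,0],[-1,0,2,-130,0],[-1,0,2,-144,0],[-1,0,2,-144,0],[-1,0,2,-144,0]]
  ]
}}

```text
time: 7.22
position: [0.5278, 0.1222, 0.1565]
tcp_rot: [0.001, 0.189, 0.982, 0.0]
contact_force: [-0.2, 1.0, -0.9]
opening: 0.0207
gripper_force: 25.0
```

{"method": "play_rows", "body": {
  "motion": [
    [[-1,0,0,30,0],[-1,0,0,60,0],[-1,0,0,64,0],[-1,0,0,64,0],[-1,0,0,64,0],[-1,0,0,30,0],[-1,0,0,10,0],[-1,0,0,0,0],[-1,0,0,0,0],[-1,0,0,0,0]]
  ]
}}

```text
time: 8.48
position: [0.5277, 0.1223, 0.1563]
tcp_rot: [0.0, 0.189, 0.982, 0.0]
contact_force: [0.2, 0.1, -1.0]
opening: 0.0207
gripper_force: 25.0
```

{"method": "play_rows", "body": {
  "motion": [
    [[-1,0,0,50,0],[-1,0,0,100,0],[-1,0,0,145,0],[-1,0,0,145,0],[-1,13,-100,145,0],[-1,26,-200,145,0],[-1,38.5,-302,145,0],[-1,38.5,-302,145,0],[-1,38.5,-302,145,0],[-1,38.5,-302,145,0],[-1,38.5,-302,80,0],[-1,38.5,-302,80,0],[-1,38.5,-302,80,0],[-1,38.5,-302,80,0]]
  ]
}}

```text
time: 10.22
position: [0.5669, -0.1798, 0.2379]
tcp_rot: [0.002, 0.189, 0.982, 0.0]
contact_force: [-0.2, 0.4, -0.1]
opening: 0.0207
gripper_force: 25.0
```

Run:
```python
from h import *
j,K2,E2=shot("scene")
cv2.imwrite("pics/d1.png",cv2.resize(j[170:290,220:340],(600,600))); s=telemetry.state();print(s["position"],s["gripper_force"],s["opening"])
x,y,z=s["position"]
for h in(z-.135,z-.135+.07): 
  p=proj(K2,E2,(x,y,h)); print(h,(p-[220,170])*5)
```

```text
[ 0.56675316 -0.17983077  0.23763832] 24.992748114746064 0.020362630404484033
0.10263832227948952 [252.05911603 330.50271177]
0.17263832227948953 [243.12277555 241.2873978 ]
```

View pics/d1.png

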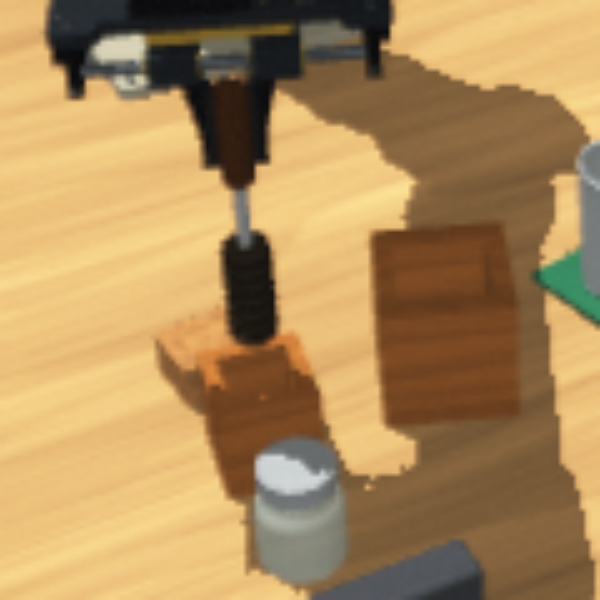

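The view shows the bristle end at (252,335), which projects to about (256,372) on the rim plane. The well mouth's middle is about (260,372), so it is aligned within 3 mm. I lower it and release.

{"method": "play_rows", "body": {
  "motion": [
    [[-1,0,1,-20,0],[-1,0,1,-40,0],[-1,0,1,-60,0],[-1,0,1,-75,0],[-1,0,1,-85,0],[-1,0,1,-91,0],[-1,0,1,-91,0],[-1,0,1,-91,0]]
  ]
}}

```text
time: 11.28
position: [0.566, -0.1788, 0.1449]
tcp_rot: [0.0, 0.189, 0.982, 0.0]
contact_force: [0.7, 0.3, -1.6]
opening: 0.0204
gripper_force: 25.0
```

{"method": "play_rows", "body": {
  "motion": [
    [[-0.3,0,0,-0.5,0],[0,0,0,-0.5,0],[0.5,0,0,-0.5,0],[1,0,0,-0.5,0],[1,0,0,-0.5,0],[1,0,0,-0.5,0],[1,0,0,-0.5,0],[1,0,0,-0.5,0],[1,0,0,40,0],[1,0,0,90,0],[1,0,0,150,0],[1,0,0,150,0],[1,0,0,150,0]]
  ]
}}

```text
time: 12.9
position: [0.5656, -0.1786, 0.2941]
tcp_rot: [-0.0, 0.189, 0.982, 0.0]
contact_force: [-0.8, -0.3, 0.1]
opening: 0.087
gripper_force: 0.0
```

Run:
```python
from h import *
j,K2,E2=shot("scene")
cv2.imwrite("pics/e1.png",cv2.resize(j[150:290,230:440],(798,532))); print(telemetry.state()["position"])
for h in(.08,.195): print((proj(K2,E2,(.566,-.179,h))-[230,150])*3.8)
```

```text
[ 0.56536526 -0.17843632  0.2934436 ]
[156.24198995 347.4175843 ]
[145.11835044 236.03051015]
```

View pics/e1.png

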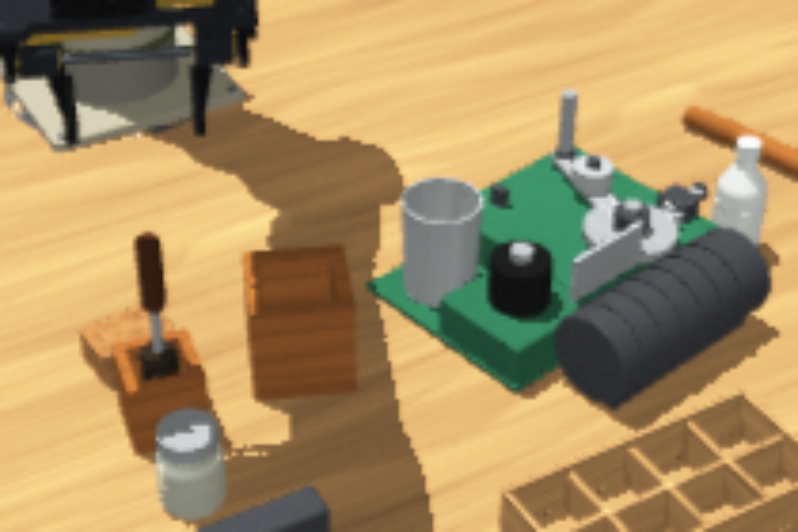

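The brush stands upright in its stand, with handle top at (148,238) where 145,236 was predicted. Now to the post.

{"method": "play_rows", "body": {
  "motion": [
    [[1,-10,60,0,0],[1,-97,484,0,13],[1,-97,484,0,13],[1,-97,484,0,13],[1,-97,484,0,13],[1,-97,484,0,13],[1,-97,484,0,13],[1,-97,484,0,13],[1,-97,484,0,13],[1,-97,484,0,13],[1,-97,484,0,13],[1,-97,484,0,13],[1,-97,484,-100,13],[1,-97,484,-150,13],[1,-97,484,-190,13],[1,-97,484,-190,13],[1,-97,484,-190,13]]
  ]
}}

```text
time: 15.08
position: [0.47, 0.3056, 0.1069]
tcp_rot: [0.001, 0.077, 0.997, 0.001]
contact_force: [0.5, -0.1, 1.0]
opening: 0.0871
gripper_force: 0.0
```

Run:
```python
from h import *
j,K2,E2=shot("scene")
cv2.imwrite("pics/f1.png",cv2.resize(j[140:240,320:440],(720,600))); print(telemetry.state()["position"])
for p in((.4685,.305,.137),(.4685,.305,.104)): print((proj(K2,E2,p)-[320,140])*6)
```

```text
[0.47037096 0.30612325 0.10755122]
[359.09628926 202.53750037]
[355.39471338 247.76386958]
```

View pics/f1.png

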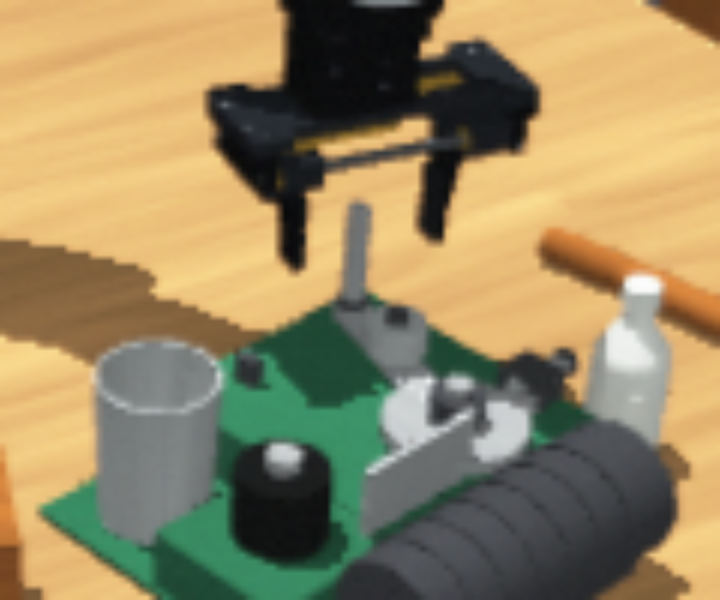

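The post stands midway between the fingers: tips at x≈293 and 435, post at 357. Close on it.

{"method": "play_rows", "body": {
  "motion": [
    [[0,0,0,-2,0],[-0.5,0,0,-2,0],[-1,0,0,-2,0],[-1,0,0,-2,0],[-1,0,0,-2,0],[-1,0,0,-2,0],[-1,0,0,-2,0],[-1,0,0,-2,0],[-1,0,0,-2,0],[-1,0,0,-2,0],[-1,0,0,-2,0],[-1,0,0,-2,0],[-1,0,0,-2,0]]
  ],
  "newtons": 40
}}

```text
time: 16.75
position: [0.4686, 0.3041, 0.1024]
tcp_rot: [-0.0, 0.077, 0.997, -0.001]
contact_force: [-1.7, -5.3, 3.6]
opening: 0.015
gripper_force: 40.0
```

Run:
```python
from h import *
s=telemetry.state();print(s["position"],s["opening"],s["contact_force"],s["gripper_force"])
r=np.array([.4685-.6026,.305-.2839])*1000
for t in np.arange(.05,.63,.05).tolist()+[.58,.62]:
    c,n=np.cos(t),np.sin(t); print(round(t,2),(np.array([c*r[0]-n*r[1],n*r[0]+c*r[1]])-r).round(1),round(np.degrees(t)))
```

```text
[0.46859889 0.30409358 0.10243591] 0.014993795988162034 [-1.73993634 -5.29813901  3.566326  ] 39.98704727287986
0.05 [-0.9 -6.7] 3
0.1 [ -1.4 -13.5] 6
0.15 [ -1.6 -20.3] 9
0.2 [ -1.5 -27.1] 11
0.25 [ -1.1 -33.8] 14
0.3 [ -0.2 -40.6] 17
0.35 [  0.9 -47.3] 20
0.4 [  2.4 -53.9] 23
0.45 [  4.2 -60.4] 26
0.5 [  6.3 -66.9] 29
0.55 [  8.7 -73.2] 32
0.6 [ 11.5 -79.4] 34
0.58 [ 10.4 -76.9] 33
0.62 [ 12.7 -81.8] 36
```

{"method": "play_rows", "body": {
  "motion": [
    [[-1,-0.9,-6.7,0,3],[-1,-1.4,-13.5,0,6],[-1,-1.6,-20.3,0,9],[-1,-1.5,-27,0,11],[-1,-1.1,-34,0,14],[-1,-0.2,-40.6,0,17],[-1,0.9,-47.3,0,20],[-1,2.4,-54,0,23],[-1,4.2,-60.4,0,26],[-1,6.3,-67,0,29],[-1,6.3,-67,0,29],[-1,6.3,-67,0,29]]
  ]
}}

```text
time: 18.25
position: [0.475, 0.2412, 0.1026]
tcp_rot: [0.001, -0.176, 0.984, 0.002]
contact_force: [1.1, 10.1, -6.3]
opening: 0.0148
gripper_force: 40.0
```

Run:
```python
from h import *
s=telemetry.state();print(s["position"],s["opening"],s["contact_force"],s["gripper_force"])
p=s["position"][:2];C=np.array([.6026,.2839]);a=p-C;b=np.array([.4685,.3035])-C
print(np.arctan2(b[0]*a[1]-b[1]*a[0],a@b),np.linalg.norm(a),np.linalg.norm(b))
```

```text
[0.47496859 0.24119669 0.10259543] 0.014757978177982986 [ 1.12235456 10.0941086  -6.31838542] 40.0154545876012
0.4680068161040938 0.1345858442328505 0.1355247947794056
```

{"method": "play_rows", "body": {
  "motion": [
    [[-1,1.2,-3,0,1],[-1,2.5,-6,0,3],[-1,3.8,-9,0,4],[-1,5,-12,0,5],[-1,6.5,-15,0,6],[-1,6.5,-15,0,6],[-1,6.5,-15,0,6],[-1,6.5,-15,0,6]]
  ]
}}

```text
time: 19.25
position: [0.4809, 0.2268, 0.1026]
tcp_rot: [0.001, -0.228, 0.974, 0.002]
contact_force: [-0.9, 11.8, -5.9]
opening: 0.0151
gripper_force: 40.0
```

```bash
cat > k.py <<'E'
from h import *
s=telemetry.state();print(s["position"],s["opening"],s["contact_force"],s["gripper_force"])
p=s["position"][:2];C=np.array([.6026,.2839]);a=p-C;b=np.array([.4685,.3035])-C
print(np.arctan2(b[0]*a[1]-b[1]*a[0],a@b),np.linalg.norm(a),np.linalg.norm(b))
E
python3 k.py
```

```text
[0.48090508 0.22678655 0.10255856] 0.015096025760216339 [-0.87070269 11.81274211 -5.86048281] 40.01874735514889
0.5839329308049849 0.13443065179925623 0.1355247947794056
```

{"method": "play_rows", "body": {
  "motion": [
    [[-1,1,-2,0,1],[-1,1.8,-4,0,1],[-1,1.8,-4,0,1],[-1,1.8,-4,0,1],[-1,1.8,-4,0,1]]
  ]
}}

```text
time: 19.88
position: [0.4824, 0.2234, 0.1026]
tcp_rot: [0.0, -0.237, 0.972, 0.002]
contact_force: [-1.5, 13.7, -4.2]
opening: 0.0149
gripper_force: 40.0
```

```bash
python3 k.py
```

```text
[0.48236849 0.22342757 0.10255539] 0.014909321775985446 [-1.45215876 13.67135086 -4.15638944] 40.02272834535688
0.611149973515469 0.13458280296183173 0.1355247947794056
```

{"method": "play_rows", "body": {
  "motion": [
    [[-1,0,0,0,0],[-1,0,0,0,0],[-1,0,0,0,0],[-1,0,0,0,0]]
  ]
}}

```text
time: 20.38
position: [0.4824, 0.2234, 0.1025]
tcp_rot: [0.0, -0.237, 0.972, 0.002]
contact_force: [-1.9, 13.0, -5.5]
opening: 0.0151
gripper_force: 40.0
```

```bash
python3 k.py; python3 -c "
from h import *
print(job_done())"
```

```text
[0.48235236 0.22340967 0.10252098] 0.015085881735105588 [-1.88321777 13.01089901 -5.48074426] 40.02260849811137
0.6112149095279269 0.13460525738982224 0.1355247947794056
the job is handed in; nothing more can be done
None
```

The job is handed in at about 20 s, with no verdict returned: the dust cup got two brush strokes, the brush is back upright in the smaller stand, and the fingers are holding the tensioner at an estimated 0.61 rad, just short of its 0.62 stop.

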